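# Nudge the petri dish into the empty recess of the imaging holder

## Task

Without gripping or lifting it, push the loose petri dish with the fingertips along the top of the blue dish holder until it drops into the empty recess with the green liner and lies flat on the bottom. Then take the fingers off it and press lightly down on the middle of its lid with the fingertips to make sure it is fully home. Leave the dish already in the other recess, the white timer and the red marker where they are, and finish clear of everything.

Things in the scene. Friction and masses are not known exactly. Their poses are not given: they have to be found in the camera images.
- dish: the loose closed petri dish, pale cream, a disc 92 mm across and 15 mm high, about 22 g; at the start it stands on the flat top of the holder between the two recesses. Origin: centre of its underside, z up. It slides easily, and tips into a recess once its middle is over the edge; then it must be pushed on until its trailing edge drops too
- holder: fixed blue dish holder, a flat block 116 mm (its x) by 330 mm (its y), its flat top 22 mm above the worktop, no rim or fence. Origin: centre of its underside. Two flat-bottomed round recesses, 98 mm across and 13 mm deep, are centred on its y axis 105 mm either side of the middle; a seated dish stands 2 mm proud of the top, its underside 9 mm above the worktop
- liner: the thin green disc (92 mm across, with a white centre spot) on the bottom of the empty recess, either the left or the right one. Origin: centre of the recess, at its bottom
- seated_dish: a second petri dish of the same kind (92 x 15 mm) that already lies in the other recess; leave it. Origin: centre of its underside
- timer: a small white bench timer with a display and coloured buttons on the worktop to the right of the holder, 59 x 68 x 24 mm; leave it. Origin: centre of its underside
- marker: a red and black marker pen lying on the worktop to the left of the holder, 10 x 128 x 12 mm, long along its y; leave it. Origin: centre of its underside
Mind the look-alikes: they are no part of the job. What is shaped like the dish but turquoise is not meant.

How it is judged:
On the way, in this order (a step that is already met when the one before it is completed fails the run):
1. the loose dish lies flat in the empty recess and the fingers are off it (horizontal distance between dish and liner below 0.007 m and z of dish in the frame of holder below 0.0115 m and angle between dish's own z axis and vertical below 0.04 rad and linear speed of dish below 0.02 m/s and contact force between the fingers and dish below 0.1 N), for 0.2 s.
2. the fingertips press down on the middle of the seated dish's lid (horizontal distance between dish and liner below 0.007 m and z of dish in the frame of holder below 0.0115 m and angle between dish's own z axis and vertical below 0.04 rad and contact force between the fingers and dish above 1.5 N and horizontal distance between the grasp point and dish below 0.035 m), for 0.1 s.
At the end, for the whole second after the job is handed in: the dish lies at rest and flat (within 0.04 rad) on the bottom of the recess with the green liner, its centre within 7 mm of the recess's and its underside within 2.5 mm of the bottom; the other dish has moved less than 10 mm, the timer and marker less than 20 mm (horizontal distance between dish and liner below 0.007 m and z of dish in the frame of holder below 0.0115 m and angle between dish's own z axis and vertical below 0.04 rad and linear speed of dish below 0.02 m/s and distance of seated_dish from where it was at the start of the episode below 0.01 m and distance of each of timer, marker from where it was at the start of the episode below 0.02 m); the robot touches nothing.
It fails at once if the dish is lifted or carried: its underside rises more than 15 mm above the holder's top (z of dish in the frame of holder above 0.037 m).
It fails at once if the dish is shoved with more than 50 N, which would crack it (contact force between the fingers and dish above 50 N).
It fails at once if the dish in the other recess, the timer or the marker is disturbed (moved more than 10, 20, 20 mm) (distance of seated_dish from where it was at the start of the episode above 0.01 m or distance of any of timer, marker from where it was at the start of the episode above 0.02 m).
It also fails if it takes over 48 s, if anything falls off the work surface, if the arm or the gripper's body presses on something with over 40 N, if the wrist force passes 120 N, or if a joint passes its speed limit or range.

## Robot

A 6-joint arm with a two-finger parallel gripper is mounted at the origin on a cart in front of the work surface, level with it; the furniture and walls round the work are solid. World frame = base frame: x ahead of the robot, y to its left, z up, the work surface at z = 0. Lengths are in m, angles in rad, forces in N, time in s.
With the tool pointing down it reaches from about 0.25 to 0.725 m from the base axis. Payload 4 kg.
Tool frame: the origin (TCP) lies midway between the tips of the shut fingers; the grasp point (between the pads) lies 19 mm behind it; z points along the fingers, y is the line along which they close (so a half turn about z gives the same grasp; the last joint's range is limited). The gripper opens to 85 mm and grips with 20 to 120 N. Pads are 22 mm wide; open, the fingers measure 114 mm over their backs; the gripper's body (76 mm by 85 mm) begins 54 mm behind the grasp point. The pads swing forward as they close: fully open they stand 13 mm farther back than shut.
Start: joints at [-1.305, 0.241, 0.005, 1.335, 0, 1.571], TCP at [0.131, -0.482, 0.231] pointing down, gripper open.
Joint ranges: [-2.72, 2.72], [-1.05, 1.87], [-1.09, 1.28], [-1.99, 2.15], [-1.42, 1.44], [-3.14, 3.14]. Speed limits (rad/s): [2.79, 2.79, 3.14, 3.14, 3.14, 3.14].

## Interface

Orientations are given as a unit quaternion [x, y, z, w].
In Python, from station import status, eyes, job, finder gives the robot as it stands.
- The arm moves only by the tool step_arm, never from a script. Its argument "rows" is a list that holds one entry, the list of rows, each a list of 7 numbers: the shift along the tool's x, y, z in units of 0.02 m (1.0 is 0.02 m), then the turn, a rotation vector about the tool's x, y, z in units of 0.1 rad (1.0 is 0.1 rad), then the opening, from -1 (shut) to 1 (fully open). In form: [[[x, y, z, rx, ry, rz, fingers], ...]]. A call has 1 to 10 rows; each row shifts and turns the commanded pose from where the row before left it, along the tool's axes as they then stand; what a row does not reach is not made up. A row lasts 1/10 s, in which the tool goes at most 50 mm and 8.59 degrees, less where a joint would pass 70% of its speed; a pose out of reach is approached as far as the arm can. A call with a number of a shift or a turn outside -1 to 1 is refused whole. A call with a gripper value outside its range is refused whole. The fingers move at their own pace and stop on an object; the grip force is fixed at half the most. Time passes only in rows, so rows that do not move let the fingers close. It gives the time, the measured TCP pose, the force, the opening and the grip force at its end, in the units of the state.
- status.observe(): the state, without advancing time (a new reading comes with each control period).
- eyes.snapshot(name): name is "scene" or "top" or "wrist"; returns the picture (480x640x3 uint8, red, green, blue); there is no depth.
- eyes.camera_params(name): a dict with "K" (3x3 intrinsics, pixels), "cam_to_world" (4x4, takes a point from camera to world coordinates); the wrist camera has in their place "mount" (4x4, takes a point from camera to tool coordinates, whose origin is the TCP and whose axes are the flange's). Camera axes: x right, y up, looking along -z (the intrinsics and any distortion apply to the point x, -y, -z); pixel columns grow to the right and rows downward; lengths in m; the calibration is good to about 2 mm. A picture is of the moment at which its call begins: read the wrist's pose just before it. camera_params takes no time and is no camera call.
- job.job_done(): hands the job in; it is judged then, once.
Trained networks look in the newest picture that a camera, given by its name, has taken for a name from the list of things; names that differ only in an ending like _2 or _b are one class to them, and where a whole thing is asked for, a point or a joint stands for the part that bears it (a point fixed in the world has none). Each returns a list of dicts, best first, with "score" (0 to 1); they miss things now and then, are a little off and sometimes report something else, mostly with a low value. They report only what shows in the picture. A call takes as long as a camera call. They do not tell look-alikes from the thing itself.
- finder.regions_of(camera, thing): "region" (480x640 bool, what is visible of it) and "extent" ([left, top, width, height] in pixels, round what is visible of it).
The state is a dict: "t": time; "qpos": joint angles; "joint_vel": joint speeds; "effort": joint torques, N m; "tool_pos": TCP position; "orientation": TCP orientation; "force": force on the tool from outside, world axes, zero at the start; "wrist_torque": the same for the moment, N m; "grip_width": opening from 0.0 (shut) to 1.0 (fully open); "finger_force": force on a finger pad.
Only numpy, scipy, OpenCV 4.12 (cv2) and the standard library are available. Lean on these libraries where they do the work, as an engineer would, in place of code of your own. Each camera call takes 0.05 s, during which the arm holds its last target. There are 200 camera calls.

## Working session

There is one attempt and no reset: what is moved stays moved. The work goes in short steps, Python scripts to look and compute and a tool call to move; the robot and the scene stay as the last step left them, time stands still between calls to the robot, and variables do not carry over. Pictures are saved under pics/ and viewed, at most 10 in all, crops included, and the job is handed in when it is done.

Besides the shell and the picture viewer there is one more tool, called after ">>>" by a JSON object that holds its "name" and its "arguments", one argument or row to a line. step_arm: Moves the arm, as the interface text tells. Shifts and turns lie within -1 to 1; 1 stands for 0.02 m of shift or 0.1 rad of turn. Its arguments: {"type":"object","properties":{"rows":{"type":"array"}},"required":["rows"]}

```bash
mkdir -p pics
cat > h.py <<'E'
import numpy as np,cv2
from station import status,eyes,job,finder
def snap(c,f):
    im=eyes.snapshot(c); cv2.imwrite('pics/'+f,im[...,::-1]); return im
def px2w(c,u,v,z):
    p=eyes.camera_params(c);K=np.array(p['K']);T=np.array(p['cam_to_world'])
    d=np.linalg.inv(K)@[u,v,1]; d=T[:3,:3]@[d[0],-d[1],-d[2]]
    o=T[:3,3]; return o+d*(z-o[2])/d[2]
def mid(r):
    cs,_=cv2.findContours(r.astype(np.uint8),cv2.RETR_EXTERNAL,cv2.CHAIN_APPROX_NONE)
    c=max(cs,key=cv2.contourArea); return c
E
python3 - <<'E'
from h import *
im=snap('top','top1.png')
print(eyes.camera_params('top'))
for n,z in [('dish',.037),('liner',.009),('seated_dish',.024),('holder',.022),('timer',.024),('marker',.012)]:
    for d in finder.regions_of('top',n)[:4]:
        c=mid(d['region']); m=cv2.minAreaRect(c); print(n,round(d['score'],2),d['extent'],np.round(m[0]),np.round(m[1]),round(m[2],1),np.round(px2w('top',*m[0],z),4))
s=status.observe();print(s)
E
```

```text
{'K': array([[471.53047864,   0.        , 316.97497154],
       [  0.        , 471.53047864, 241.46714589],
       [  0.        ,   0.        ,   1.        ]]), 'cam_to_world': array([[ 0.01348071,  0.98422978, -0.17638029,  0.29545496],
       [-0.9993505 ,  0.00736635, -0.03527477, -0.10077525],
       [-0.0334192 ,  0.17674127,  0.98368983,  0.96992193],
       [ 0.        ,  0.        ,  0.        ,  1.        ]])}
dish 0.9 [350.9, 208.9, 42.3, 47.3] [371. 232.] [44. 44.] 90.0 [ 0.4829 -0.1757  0.037 ]
dish 0.65 [210.4, 216.2, 41.3, 43.9] [233. 237.] [42. 43.] 45.0 [0.4701 0.1036 0.037 ]
liner 0.7 [296.6, 211.8, 45.6, 45.7] [319. 234.] [42. 42.] 90.0 [ 0.4835 -0.0703  0.009 ]
seated_dish 0.71 [400.6, 209.7, 42.9, 40.2] [423. 230.] [43. 44.] 90.0 [ 0.4893 -0.2821  0.024 ]
holder 0.78 [289.5, 200.1, 165.5, 63.6] [372. 233.] [ 59. 164.] 89.0 [ 0.4846 -0.1781  0.022 ]
holder 0.39 [402.0, 208.7, 44.5, 40.8] [423. 230.] [43. 44.] 90.0 [ 0.4897 -0.2825  0.022 ]
timer 0.69 [485.4, 221.4, 39.0, 33.5] [503. 237.] [30. 36.] 90.0 [ 0.477  -0.4419  0.024 ]
timer 0.18 [290.7, 200.8, 163.4, 63.
[... 171 characters left out ...]
y([-1.30500207e+00,  2.40837606e-01,  4.70185835e-03,  1.33516431e+00,
       -1.54077991e-05,  1.57080499e+00]), 'joint_vel': array([ 1.06557479e-03, -2.56671313e-03,  2.31159478e-03,  5.70698758e-05,
       -7.21579928e-04,  1.65497769e-03]), 'effort': array([-9.53578183e-05, -3.71786106e+01,  2.52275956e+01,  7.14860216e-03,
       -1.66792233e-05,  6.45874650e-06]), 'tool_pos': array([ 0.13129813, -0.48231397,  0.23107368]), 'orientation': array([ 9.91182708e-01,  1.32501981e-01, -4.10105908e-05, -2.48621996e-04]), 'force': array([-0.16698491, -0.47438362,  0.10621451]), 'wrist_torque': array([-0.01058157,  0.00939267, -0.00659601]), 'finger_force': 0.0, 'grip_width': 1.0023687305794478}
```

View pics/top1.png

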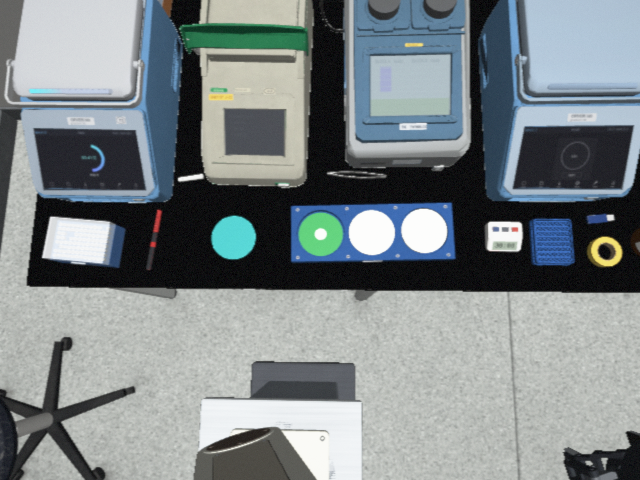

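Run:
```python
from h import *
im=cv2.imread('pics/top1.png')
cv2.imwrite('pics/crop1.png',cv2.resize(im[190:275,200:460],None,fx=3,fy=3,interpolation=cv2.INTER_CUBIC))
hsv=cv2.cvtColor(im,cv2.COLOR_BGR2HSV)
roi=np.zeros(im.shape[:2],np.uint8);roi[195:270,285:460]=1
blue=((hsv[...,0]>95)&(hsv[...,0]<130)&(hsv[...,1]>100)&(roi>0))
white=((hsv[...,1]<60)&(hsv[...,2]>150)&(roi>0)); green=((hsv[...,0]>45)&(hsv[...,0]<85)&(hsv[...,1]>80)&(roi>0))
def comps(m):
    cs,_=cv2.findContours(m.astype(np.uint8),cv2.RETR_EXTERNAL,cv2.CHAIN_APPROX_NONE); return [c for c in cs if cv2.contourArea(c)>600]
for n,m,z in(('w',white,.037),('w24',white,.024),('g',green,.009),('blue',blue,.022)):
    for c in comps(m):
        w=np.array([px2w('top',u,v,z)[:2] for u,v in c[:,0]]).astype(np.float32)
        if n=='blue': r=cv2.minAreaRect(w);print(n,r)
        else: r=cv2.minEnclosingCircle(w);e=cv2.fitEllipse(w);print(n,r,e)
```

```text
w ((0.4832283854484558, -0.17636874318122864), 0.0464872382581234) ((0.4830482304096222, -0.17641344666481018), (0.09050546586513519, 0.09096596390008926), 1.7939345836639404)
w ((0.4872901439666748, -0.2811588644981384), 0.04623792693018913) ((0.4873548448085785, -0.28119727969169617), (0.08907517790794373, 0.09113423526287079), 21.752178192138672)
w24 ((0.48584499955177307, -0.17742210626602173), 0.04713364318013191) ((0.4856622815132141, -0.1774674355983734), (0.09176662564277649, 0.0922335535287857), 1.7935400009155273)
w24 ((0.4899630844593048, -0.28367239236831665), 0.04688103497028351) ((0.4900289475917816, -0.28371140360832214), (0.09031642973423004, 0.09240416437387466), 21.752113342285156)
g ((0.4844159483909607, -0.07285922020673752), 0.046143896877765656) ((0.48422661423683167, -0.07306575775146484), (0.08980603516101837, 0.09017263352870941), 16.388633728027344)
blue ((0.48613643646240234, -0.1787446290254593), (0.1308547705411911, 0.33978748321533203), 1.2202860116958618)
```

View pics/crop1.png

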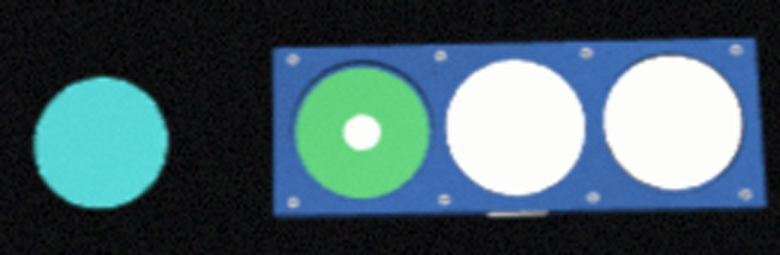

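The crop shows three candidates: the turquoise disc at (233,237), which is a look-alike; the cream disc on the holder top at (371,232), which is the loose dish; and the cream disc in the right recess at (423,230), which is the seated one. The green liner is in the left recess at (319,234). I'll turn the tool so its x axis points along +y and approach high.

>>> {"name": "step_arm", "arguments": {
  "rows": [
    [[0,0,0,0,0,-1,-0.2],[0,0,0,0,0,-1,-0.2],[0,0,0,0,0,-1,-0.2],[0,0,0,0,0,-1,-0.2],[0,0,0,0,0,-1,-0.2],[0,0,0,0,0,-1,-0.2],[0,0,0,0,0,-1,-0.2],[0,0,0,0,0,-1,-0.2],[0,0,0,0,0,-1,-0.2],[0,0,0,0,0,-1,-0.2]]
  ]
}}

```text
t: 1.35
tool_pos: [0.1313, -0.4824, 0.2313]
orientation: [0.805, 0.593, 0.0, -0.0]
force: [-0.6, 0.0, -1.7]
grip_width: 0.402
finger_force: 0.0
```

>>> {"name": "step_arm", "arguments": {
  "rows": [
    [[0,0,0,0,0,-1,-0.2],[0,0,0,0,0,-1,-0.2],[0,0,0,0,0,-1,-0.2],[0.5,1,0,0,0,-0.04,-0.2],[0.5,1,0,0,0,0,-0.2],[0.5,1,0,0,0,0,-0.2],[0.5,1,0,0,0,0,-0.2],[0.5,1,0,0,0,0,-0.2],[0.5,1,0,0,0,0,-0.2],[0.5,1,0,0,0,0,-0.2]]
  ]
}}

```text
t: 2.35
tool_pos: [0.2722, -0.4122, 0.2313]
orientation: [0.707, 0.707, -0.0, 0.0]
force: [0.4, -0.3, -0.1]
grip_width: 0.399
finger_force: 0.0
```

>>> {"name": "step_arm", "arguments": {
  "rows": [
    [[0.7,1,0,0,0,0,-0.2],[0.7,1,0,0,0,0,-0.2],[0.7,1,0,0,0,0,-0.2],[0.7,1,0,0,0,0,-0.2],[0.7,1,0,0,0,0,-0.2],[0.7,1,0,0,0,0,-0.2],[0.7,1,0,0,0,0,-0.2],[0.7,1,0,0,0,0,-0.2],[0.7,1,0,0,0,0,-0.2],[0,0,0,0,0,0,-0.2]]
  ]
}}

```text
t: 3.35
tool_pos: [0.4536, -0.2853, 0.231]
orientation: [0.706, 0.708, 0.0, 0.0]
force: [-0.5, 0.2, -0.4]
grip_width: 0.398
finger_force: 0.0
```

>>> {"name": "step_arm", "arguments": {
  "rows": [
    [[0.5,0.5,0.5,0,0,0,-0.2],[0.5,0.5,1,0,0,0,-0.2],[0.5,0.52,1,0,0,0,-0.2],[0,0,1,0,0,0,-0.2],[0,0,1,0,0,0,-0.2],[0,0,1,0,0,0,-0.2],[0,0,1,0,0,0,-0.2],[0,0,1,0,0,0,-0.2],[0,0,0.5,0,0,0,-0.2],[0,0,0,0,0,0,-0.2]]
  ]
}}

```text
t: 4.35
tool_pos: [0.4803, -0.2562, 0.0694]
orientation: [0.708, 0.707, -0.001, -0.002]
force: [0.8, -0.7, 0.2]
grip_width: 0.399
finger_force: 0.0
```

Run:
```python
from h import *
snap('wrist','w1.png'); print(eyes.camera_params('wrist'),status.observe()['tool_pos'])
```

```text
{'K': array([[429.06502277,   0.        , 323.59349553],
       [  0.        , 429.06502277, 238.60226082],
       [  0.        ,   0.        ,   1.        ]]), 'mount': array([[-1.73734069e-05,  9.51932109e-01,  3.06309090e-01,
         7.76650676e-02],
       [ 9.99999823e-01,  1.98582946e-04, -5.60427635e-04,
        -5.07444895e-04],
       [-5.94316823e-04,  3.06309026e-01, -9.51931945e-01,
        -1.41601703e-01],
       [ 0.00000000e+00,  0.00000000e+00,  0.00000000e+00,
         1.00000000e+00]])} [ 0.4813061  -0.25668555  0.07067404]
```

View pics/w1.png

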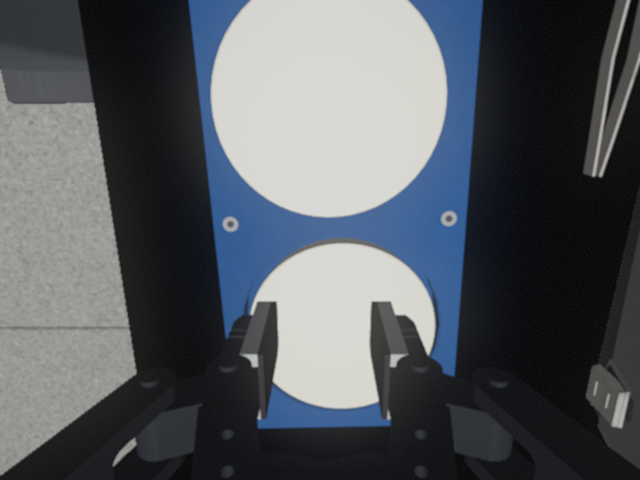

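The wrist view shows the loose dish centred at (329,97) with its trailing edge at row 216. The seated dish is at (343,325), and the fingertips near (262,320) and (388,320) straddle the axis. The dish sits at x≈0.484, which agrees with the top camera.

>>> {"name": "step_arm", "arguments": {
  "rows": [
    [[0.25,0.15,0.5,0,0,0,-0.2],[0.25,0,0.5,0,0,0,-0.2],[0,0,0.5,0,0,0,-0.2],[0,0,0.3,0,0,0,-0.2],[0,0,0.2,0,0,0,-0.2],[0,0,0.1,0,0,0,-0.2],[0,0,0,0,0,0,-0.2],[0,0,0,0,0,0,-0.2]]
  ]
}}

```text
t: 5.2
tool_pos: [0.4852, -0.2471, 0.0296]
orientation: [0.708, 0.707, 0.0, 0.0]
force: [0.6, 0.9, 0.3]
grip_width: 0.401
finger_force: 0.0
```

>>> {"name": "step_arm", "arguments": {
  "rows": [
    [[0,0,0.1,0,0,0,-0.2],[0,0,0.1,0,0,0,-0.2],[0,-0.04,0.05,0,0,0,-0.2],[0,0,0,0,0,0,-0.2]]
  ]
}}

```text
t: 5.6
tool_pos: [0.4839, -0.2468, 0.0241]
orientation: [0.707, 0.707, -0.0, -0.0]
force: [-0.4, 0.5, 0.7]
grip_width: 0.399
finger_force: 0.0
```

Run:
```python
from h import *
im=snap('scene','s1.png'); p=eyes.camera_params('scene');T=np.linalg.inv(p['cam_to_world']);
q=T@[.484,-.22,.03,1];q=p['K']@[q[0],-q[1],-q[2]];u,v=map(int,q[:2]/q[2]);print(u,v)
c=im[max(v-90,0):v+90,max(u-120,0):u+120,::-1];cv2.imwrite('pics/s1c.png',cv2.resize(c,None,fx=3,fy=3,interpolation=cv2.INTER_CUBIC))
```

```text
356 214
```

View pics/s1c.png

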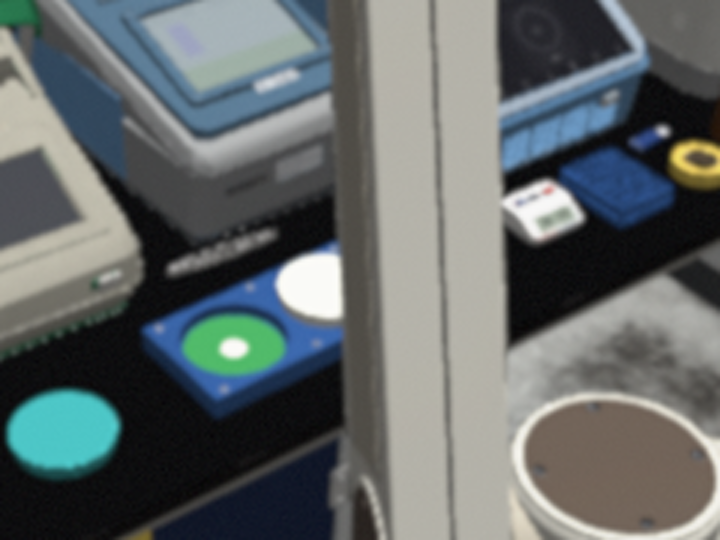

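In the scene view the arm hides the fingertips, and the dish and green liner (crop 233,345) are unobstructed. The force reading shows no contact, so I'll start pushing.

>>> {"name": "step_arm", "arguments": {
  "rows": [
    [[0.25,0,0,0,0,0,-0.2],[0.25,0,0,0,0,0,-0.2],[0.25,0,0,0,0,0,-0.2],[0.2,0,0,0,0,0,-0.2],[0.2,0,0,0,0,0,-0.2],[0.2,0,0,0,0,0,-0.2],[0.2,0,0,0,0,0,-0.2],[0.2,0,0,0,0,0,-0.2],[0.2,0,0,0,0,0,-0.2],[0,0,0,0,0,0,-0.2]]
  ]
}}

```text
t: 6.65
tool_pos: [0.4842, -0.2073, 0.0243]
orientation: [0.707, 0.707, 0.0, -0.0]
force: [-0.8, 0.2, 0.0]
grip_width: 0.404
finger_force: 0.0
```

Run:
```python
from h import *
snap('wrist','w2.png'); print(status.observe()['tool_pos'])
```

```text
[ 0.48423847 -0.20760481  0.02430778]
```

View pics/w2.png

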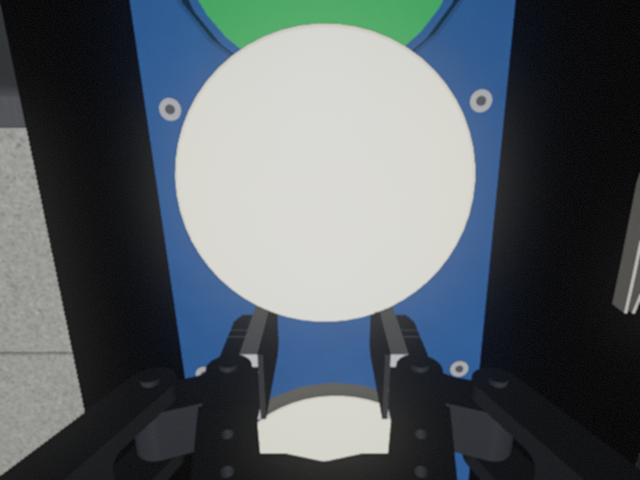

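The wrist view shows the dish held in the cradle, centred at (325,173), with its leading edge overhanging the green recess. I'll keep pushing.

>>> {"name": "step_arm", "arguments": {
  "rows": [
    [[0.2,0,0,0,0,0,-0.2],[0.25,0,0,0,0,0,-0.2],[0.25,0,0,0,0,0,-0.2],[0.25,0,0,0,0,0,-0.2],[0.25,0,0,0,0,0,-0.2],[0.2,0,0,0,0,0,-0.2],[0.2,0,0,0,0,0,-0.2],[0.2,0,0,0,0,0,-0.2],[0.2,0,0,0,0,0,-0.2],[0.2,0,0,0,0,0,-0.2]]
  ]
}}

```text
t: 7.7
tool_pos: [0.4843, -0.1636, 0.0243]
orientation: [0.707, 0.707, 0.0, 0.0]
force: [0.2, -0.0, 0.7]
grip_width: 0.4
finger_force: 0.1
```

>>> {"name": "step_arm", "arguments": {
  "rows": [
    [[0.2,0,0,0,0,0,-0.2],[0.2,0,0,0,0,0,-0.2],[0.2,0,0,0,0,0,-0.2],[0.2,0,0,0,0,0,-0.2],[0.2,0,0,0,0,0,-0.2],[0.2,0,0,0,0,0,-0.2],[0.1,0,0,0,0,0,-0.2],[0.1,0,0,0,0,0,-0.2],[0,0,0,0,0,0,-0.2]]
  ]
}}

```text
t: 8.6
tool_pos: [0.4843, -0.1356, 0.0243]
orientation: [0.707, 0.707, -0.0, -0.0]
force: [-0.3, -0.4, 0.7]
grip_width: 0.399
finger_force: 0.0
```

Run:
```python
from h import *
snap('wrist','w3.png'); print(status.observe()['tool_pos'])
```

```text
[ 0.48433607 -0.13579623  0.02431795]
```

View pics/w3.png

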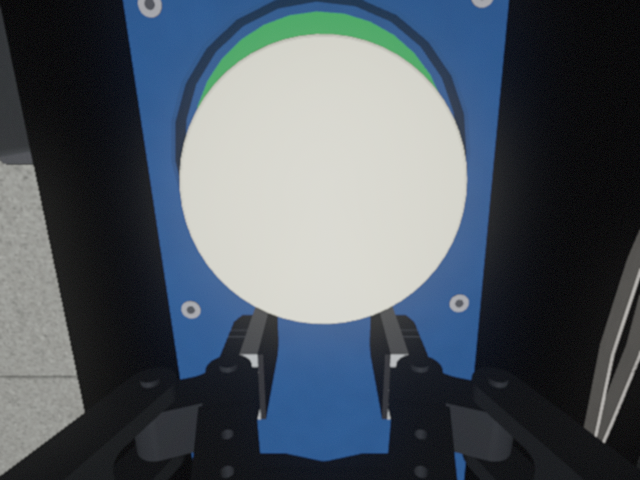

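The dish has tipped nose-down, with its leading edge at row 35 and green still showing ahead of it. It needs roughly another 10 mm of slow pushing.

>>> {"name": "step_arm", "arguments": {
  "rows": [
    [[0.1,0,0,0,0,0,-0.2],[0.1,0,0,0,0,0,-0.2],[0.1,0,0,0,0,0,-0.2],[0.1,0,0,0,0,0,-0.2],[0.08,0,0,0,0,0,-0.2],[0,0,0,0,0,0,-0.2]]
  ]
}}

```text
t: 9.25
tool_pos: [0.4843, -0.126, 0.0243]
orientation: [0.707, 0.707, 0.0, -0.0]
force: [-0.2, 1.5, -0.4]
grip_width: 0.399
finger_force: 0.0
```

Run:
```python
from h import *
snap('wrist','w4.png'); print(status.observe()['tool_pos'])
```

```text
[ 0.48432887 -0.12614031  0.02432422]
```

View pics/w4.png

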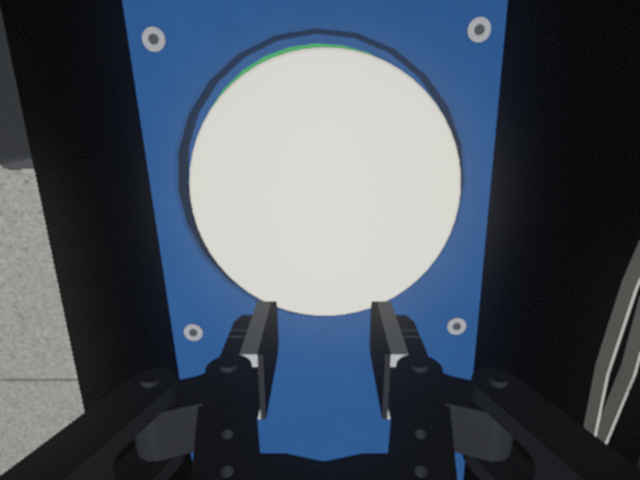

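The dish has shrunk to about 272 px wide, with a thin gap around it and its rear edge at row 315, so it appears to have dropped in. I'll back off, lift and check.

>>> {"name": "step_arm", "arguments": {
  "rows": [
    [[-0.2,0,0,0,0,0,-0.2],[-0.4,0,0,0,0,0,-0.2],[-0.4,0,0,0,0,0,-0.2],[0,0,-0.5,0,0,0,-1],[0,0,-1,0,0,0,-1],[0,0,-1,0,0,0,-1],[0,0,-0.5,0,0,0,-1],[0,0,0,0,0,0,-1],[0,0,0,0,0,0,-1]]
  ]
}}

```text
t: 10.2
tool_pos: [0.4842, -0.1463, 0.0842]
orientation: [0.707, 0.707, 0.0, 0.0]
force: [0.8, -0.7, -0.4]
grip_width: 0.003
finger_force: 0.0
```

```bash
cat >> h.py <<'E'
from scipy.spatial.transform import Rotation as R
def wristcirc(f,z):
    s=status.observe(); im=snap('wrist',f); p=eyes.camera_params('wrist')
    W=np.eye(4);W[:3,:3]=R.from_quat(s['orientation']).as_matrix();W[:3,3]=s['tool_pos'];T=W@np.array(p['mount'])
    d=finder.regions_of('wrist','dish'); print([(round(x['score'],2),x['extent']) for x in d])
    for x in d[:2]:
        c=mid(x['region'])[:,0].astype(float); d3=np.c_[c,np.ones(len(c))]@np.linalg.inv(p['K']).T
        d3=(d3*[1,-1,-1])@T[:3,:3].T; w=T[:3,3]+d3*((z-T[2,3])/d3[:,2])[:,None]
        print(cv2.fitEllipse(w[:,:2].astype(np.float32)), s['tool_pos'])
E
python3 -c "
from h import *
wristcirc('w5.png',.024)"
```

```text
[(0.69, [226.7, 11.4, 196.0, 210.2])]
((0.4842819571495056, -0.07844919711351395), (0.09083482623100281, 0.09090633690357208), 118.93993377685547) [ 0.48418305 -0.14625903  0.08421569]
```

View pics/w5.png

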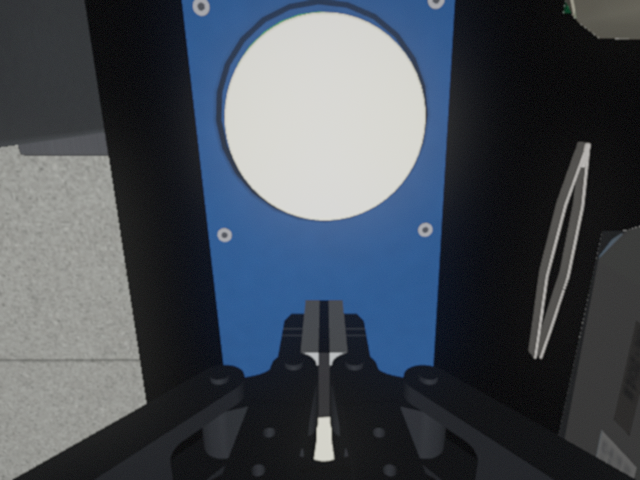

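```bash
cat > fit.py <<'E'
from h import *
from scipy.optimize import least_squares
p=eyes.camera_params('wrist');K=np.array(p['K'])
def fit(f,tp):
    im=cv2.imread('pics/'+f);hsv=cv2.cvtColor(im,cv2.COLOR_BGR2HSV)
    m=((hsv[...,1]<40)&(hsv[...,2]>150)).astype(np.uint8);m[:,:160]=0;m[:,480:]=0;m[340:]=0
    c=mid(m)[:,0].astype(float)
    c=c[(c[:,1]<295) & (c[:,1]>3)]
    W=np.eye(4);W[:3,:3]=np.array([[0,1,0],[1,0,0],[0,0,-1.]]);W[:3,3]=tp;T=W@p['mount']
    d=np.c_[c+.0,np.ones(len(c))]@np.linalg.inv(K).T;d=(d*[1,-1,-1])@T[:3,:3].T;o=T[:3,3]
    def res(q):
        x,y,z,tx,ty=q[:5];n=np.array([tx,ty,1]);C=np.array([x,y,z])
        w=o+d*(((C-o)@n)/(d@n))[:,None]-C
        return (np.linalg.norm(w,axis=1)-.046)*1e3
    r=least_squares(res,[.484,tp[1]+.06,.03,0,0],x_scale=[.01,.01,.01,.1,.1],loss='soft_l1')
    print(f,np.round(r.x,4),'rms mm',np.sqrt(np.mean(res(r.x)**2)).round(3),len(c))
fit('w1.png',[.4813,-.2567,.0707])
fit('w2.png',[.4842,-.2076,.0243]);fit('w3.png',[.4843,-.1358,.0243]);fit('w4.png',[.4843,-.1261,.0243]);fit('w5.png',[.4842,-.1463,.0842])
E
python3 fit.py
```

```text
w1.png [ 0.483  -0.1797  0.0361  0.0158  0.0177] rms mm 0.11 521
w2.png [ 0.4842 -0.1558  0.0352  0.0019 -0.012 ] rms mm 0.086 677
w3.png [ 0.4839 -0.0843  0.0296  0.0209  0.156 ] rms mm 0.096 644
w4.png [ 4.842e-01 -7.880e-02  2.190e-02 -5.300e-03 -4.000e-04] rms mm 0.101 620
w5.png [ 0.4838 -0.0786  0.0218 -0.0439 -0.0014] rms mm 0.132 578
```

The fit shows tilt falling from 0.156 to about 0 rad, with the lid top at seat height, so the dish is home. Next is the press on the centre with the fingers shut.

>>> {"name": "step_arm", "arguments": {
  "rows": [
    [[0.7,0,0,0,0,0,-1],[1,0,0,0,0,0,-1],[1,0,0,0,0,0,-1],[0.8,0,0.5,0,0,0,-1],[0,0,1,0,0,0,-1],[0,0,0.8,0,0,0,-1],[0,0,0.3,0,0,0,-1],[0,0,0.1,0,0,0,-1],[0,0,0,0,0,0,-1]]
  ]
}}

```text
t: 11.2
tool_pos: [0.4844, -0.076, 0.0303]
orientation: [0.707, 0.707, -0.0, -0.0]
force: [0.5, -0.6, -0.3]
grip_width: -0.001
finger_force: 0.0
```

>>> {"name": "step_arm", "arguments": {
  "rows": [
    [[0,0,0.05,0,0,0,-1],[0,0,0.05,0,0,0,-1],[0,0,0,0,0,0,-1]]
  ]
}}

```text
t: 11.5
tool_pos: [0.4847, -0.0764, 0.0287]
orientation: [0.708, 0.707, 0.0, 0.0]
force: [-0.5, -0.7, 0.3]
grip_width: 0.003
finger_force: 0.0
```

>>> {"name": "step_arm", "arguments": {
  "rows": [
    [[0,0,0.1,0,0,0,-1],[0,0,0.05,0,0,0,-1],[0,0,0.05,0,0,0,-1],[0,0,0,0,0,0,-1]]
  ]
}}

```text
t: 11.9
tool_pos: [0.4844, -0.0763, 0.0244]
orientation: [0.707, 0.707, 0.0, 0.0]
force: [-0.3, 0.1, 1.5]
grip_width: 0.001
finger_force: 0.9
```

>>> {"name": "step_arm", "arguments": {
  "rows": [
    [[0,0,0.03,0,0,0,-1],[0,0,0,0,0,0,-1]]
  ]
}}

```text
t: 12.1
tool_pos: [0.4844, -0.0763, 0.0244]
orientation: [0.707, 0.707, 0.0, 0.0]
force: [-1.9, 0.4, 6.5]
grip_width: -0.001
finger_force: 3.3
```

Contact is at z=0.0244 with 6.5 N. I'll hold it briefly, then retreat straight up.

>>> {"name": "step_arm", "arguments": {
  "rows": [
    [[0,0,0.01,0,0,0,-1],[0,0,0,0,0,0,-1],[0,0,0,0,0,0,-1],[0,0,0,0,0,0,-1]]
  ]
}}

```text
t: 12.5
tool_pos: [0.4844, -0.0763, 0.0244]
orientation: [0.707, 0.707, 0.0, 0.0]
force: [-2.0, 0.0, 8.2]
grip_width: 0.001
finger_force: 4.0
```

>>> {"name": "step_arm", "arguments": {
  "rows": [
    [[0,0,-0.3,0,0,0,-1],[0,0,-0.8,0,0,0,-1],[0,0,-1,0,0,0,-1],[0,0,-1,0,0,0,-1],[0,0,-1,0,0,0,-1],[-1,0,-1,0,0,0,-1],[-1,0,-1,0,0,0,-1],[-1,0,0,0,0,0,-1],[0,0,0,0,0,0,-1],[0,0,0,0,0,0,-1]]
  ]
}}

```text
t: 13.5
tool_pos: [0.484, -0.1363, 0.1453]
orientation: [0.708, 0.706, 0.0, -0.0]
force: [-0.0, -0.1, 0.1]
grip_width: -0.002
finger_force: 0.0
```

```bash
python3 - <<'E'
from h import *
wristcirc('w6.png',.024)
E
cat >> fit.py <<'E'
fit('w6.png',status.observe()['tool_pos'])
E
python3 fit.py | tail -1
```

```text
[(0.84, [250.8, 51.5, 148.4, 157.1])]
((0.4843270778656006, -0.07839538156986237), (0.09085795283317566, 0.09098473936319351), 172.44810485839844) [ 0.4840156  -0.13629367  0.14532298]
w6.png [ 0.4841 -0.0782  0.0211 -0.0089 -0.015 ] rms mm 0.179 438
```

View pics/w6.png

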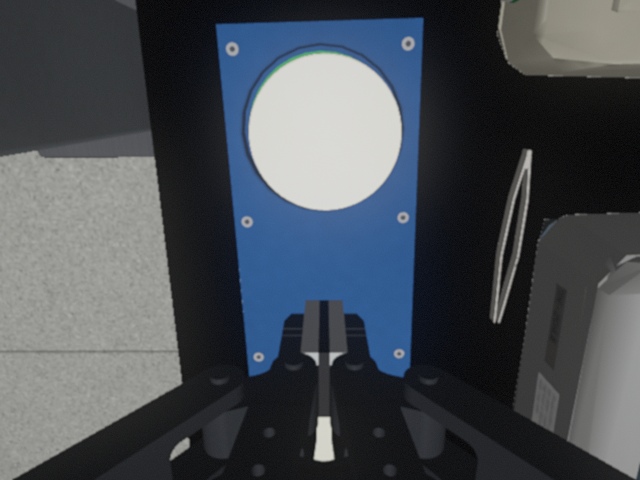

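The dish lies flat in the recess, centred at (325,130), and the arm is clear.

```bash
python3 -c "
from station import job
print(job.job_done())"
```

```text
the job is handed in; nothing more can be done
None
```

I pushed the loose dish into the green-lined recess, where it measured flat, pressed it home on the lid at about 8 N, and handed the job in with the arm clear at about 13.5 s; the hand-in returned no verdict.

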